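Lock the jam nut on an antenna mast base

TASK

The jam nut on the mast base stud that carries the ring spanner is still loose: lock it against the heavy nut below without letting that lower nut turn. Fit the open jaw of the loose spanner on the lower nut so that its handle will bear against the mast socket, then swing the ring spanner clockwise until the jam nut nips up at about 1.5 N m (never beyond 2.5), hold that pull for a moment and let go. Leave everything else on the table where it is.

Things in the scene. Friction and masses are not known exactly. Their poses are not given: they have to be found in the camera images.
- mast_base: Antenna mast base, fixed: dark steel plate 280 x 280 x 12 mm, origin at the centre of its underside (table height). At x, y = +-100 mm stand four vertical 20 mm studs, tops 58 mm above the table, each with a heavy hexagon nut (12 to 30 mm above the table) and on it a thin jam nut (30 to 42 mm, 30 mm across flats). The job is the stud at (+100, -100) mm; the other three pairs are solid and locked.
- mast_socket: Upright round aluminium tube welded to the middle of the plate: 50 mm outer diameter, top 90 mm above the table; origin at its centre on the plate's upper face. The stop for the holding spanner's handle, which comes to bear on its side 136 mm from the stud when loaded clockwise.
- lower_nut_mid (a point): Middle of the job's lower nut: 34 mm across flats, 18 mm high, 21 mm above the table. At the start two of its flats are parallel to the direction 150.4 degrees, counter-clockwise from mast_base's +x. An open spanner slid on with its handle pointing from the nut that way lies flat on the plate with its handle 1.5 mm clear of the socket, on the anticlockwise side of it.
- lower_nut (a joint): Turn of the lower nut from its setting, rad, clockwise from above positive, 0 at the start. It is stiff (0.3 N m) but not locked: unheld, it is dragged round once the jam nut bears on it. Held, it still gives 0.1 to 0.2 rad until the play is taken up; more than 0.25 either way spoils its setting.
- jam_nut (a joint): Turn of the jam nut relative to the lower nut, rad, clockwise from above positive. About -0.6 at the start (a tenth of a turn loose, turns with about 0.05 N m), 0 where its face meets the lower nut; there it stops hard and all further torque passes into the lower nut.
- holding_spanner: Loose steel combination spanner on the table, 0.34 kg, 302 mm long, heads 13 mm thick, handle 22 mm wide, 10 mm thick (1.5 to 11.5 mm above its underside), from x = -99 to +90 mm. Origin at the underside of mid handle; +x points to the open jaw, -x to the ring end, z up.
- holding_jaw (a point): Where the middle of the nut belongs in the holding spanner's open jaw: 120 mm from its origin along +x, 6.5 mm above its underside. The jaw is 35.2 mm wide and 65 mm over the prongs; the mouth opens to +x and widens by 2 mm a side at the tips, 22 mm beyond this point; the jaw's floor is 22 mm behind it.
- ring_spanner: Loose steel combination spanner, 0.26 kg, its ring end already over the job's jam nut; the handle is set at 7 degrees to the ring and slopes down to rest its open end on the table; mid handle is 18 to 28 mm above the table. Origin at the underside of mid handle, 115 mm from the stud; +x points along the handle away from the stud to the open end, 57 mm wide. Handle 20 mm wide, 10 mm thick, from x = -94 to +85 mm.
- ring_spanner_bore (a point): Middle of the ring end of the ring spanner, on the stud's axis. 1.5 N m is 7.5 N square to the handle at 200 mm from here, or 10 N at 150 mm.
- handset: Black handheld two-way radio lying flat, 120 x 56 x 32 mm with a 70 mm aerial; leave it. Origin at the centre of its underside.
- tape: Roll of black tape lying flat, 100 mm across, 24 mm high; leave it. Origin at the centre of its underside.
- grease: Grey jar with a steel lid, 60 mm across, 60 mm high; leave it. Origin at the centre of its underside.
- driver: Screwdriver with a red handle lying on the table, about 200 mm long; leave it. Origin at the centre of its underside.
- adaptor: Small upright brass coax adaptor, 22 mm across, 34 mm high; leave it. Origin at the centre of its underside.
- level: Aluminium spirit level, 230 x 22 x 42 mm, standing on its long edge; leave it. Origin at the centre of its underside.
- spare_nut: Spare steel hexagon nut lying flat, 35 mm across, 16 mm high; leave it. Origin at the centre of its underside.

How it is judged (in metres and radians):
On the way, in this order (a step that is already met when the one before it is completed fails the run):
1. the open jaw of the holding spanner is fully on the lower nut, flat on the plate, while the jam nut is still loose, with its handle on the anticlockwise side of the mast socket (horizontal distance between holding_jaw and lower_nut_mid below 0.006 m and height (world z) of holding_jaw below 0.026 m and angle between holding_spanner's own z axis and vertical below 0.1 rad and y of mast_socket in the frame of holding_spanner between 0.028 and 0.05 m and value of joint jam_nut below -0.25 rad), for 0.2 s.
2. the jam nut is down on the lower nut and the ring spanner is pulled so that the holding spanner bears on the socket with 5.5 N or more (about 1.05 N m) (contact force between holding_spanner and mast_socket above 5.5 N and value of joint jam_nut above -0.06 rad and contact force between ring_spanner and the fingers above 3 N and horizontal distance between holding_jaw and lower_nut_mid below 0.008 m), for 0.3 s.
At the end, for the whole second after the job is handed in: The jam nut is down on the lower nut (within 0.08 rad of meeting it), the lower nut is within 0.25 rad of its first setting, and both spanners are let go and at rest below 80 mm (they may stay on their nuts) (value of joint jam_nut above -0.08 rad and value of joint lower_nut between -0.25 and 0.25 rad and height (world z) of each of holding_spanner, ring_spanner below 0.08 m and linear speed of each of holding_spanner, ring_spanner below 0.03 m/s); the robot touches nothing.
It fails at once if the lower nut is turned more than 0.25 rad from its setting (value of joint lower_nut above 0.25 rad or value of joint lower_nut below -0.25 rad).
It fails at once if once the jam nut is down, the holding spanner is forced on the socket with more than 18 N (about 2.75 N m at the jam nut) (contact force between holding_spanner and mast_socket above 18 N and value of joint jam_nut above -0.06 rad).
It fails at once if one of the other things on the table is shifted by more than 30 mm (distance of any of handset, tape, grease, driver, adaptor, level, spare_nut from where it was at the start of the episode above 0.03 m).
It also fails if it takes over 64 s, if anything falls off the work surface, if the arm or the gripper's body presses on something with over 40 N, if the wrist force passes 120 N, or if a joint passes its speed limit or range.

ROBOT

A 6-joint arm with a two-finger parallel gripper is mounted at the origin on the work surface. World frame = base frame: x ahead of the robot, y to its left, z up, the work surface at z = 0. Lengths are in m, angles in degrees, forces in N, time in s.
With the tool pointing down it reaches from about 0.35 to 0.8 m from the base axis. Payload 7.3 kg.
Tool frame: the origin (TCP) lies on the centre line of the jaws, within the pads' length; the fingertips stand env.nose_length ahead of it and the grasp point (between the pads) is the TCP (env.nose_length is the distance from the TCP to the fingertips, in m); z points along the fingers, y is the line along which they close (so a half turn about z gives the same grasp; the last joint's range is limited). The gripper opens to 85 mm and grips with 20 to 120 N. Pads are 22 mm wide; open, the fingers measure 114 mm over their backs; the gripper's body (76 mm by 85 mm) begins 54 mm behind the grasp point. The pads swing forward as they close: fully open they stand 13 mm farther back than shut.
Start: joints at [-82.621, 19.595, 87.324, -0, 73.075, -8.365], TCP at [0.142, -0.505, 0.25] pointing down, gripper open.
Joint ranges: [-145.02, 145.02], [-44.19, 115.74], [2.07, 154.8], [-57.11, 237.11], [16.16, 152.29], [-177.93, 177.93]. Speed limits (degrees/s): [147.25, 147.25, 180, 180, 180, 180].

INTERFACE

Orientations are given as [roll, pitch, yaw] about the fixed x, y, z axes, in that order (R = Rz(yaw) Ry(pitch) Rx(roll)).
In Python, from workcell import env, eoat, solver, telemetry, optics, workorder gives the robot as it stands. Calls block until the motion is done:
- env.move_to(position, orientation): joint-space move of the TCP to a pose.
- env.move_l(position, orientation=None, max_speed=0.15, max_force=None): straight line of the TCP; orientation=None keeps the orientation; max_speed is the mean speed in m/s. With max_force (N) it stops when the force on the tool has changed by that much, and returns True; else False.
- env.goto_joints(angles): joint-space move.
- eoat.gripper_to(opening, strength=None): opening from 0.0 (shut) to 1.0 (fully open); strength is the grip in N (None keeps the last); returns when the fingers have stopped.
- env.pause(seconds).
- solver.inverse_kinematics(position, orientation): joint angles nearest the present ones, or None.
- telemetry.observe(): the state.
- optics.read_camera(name): name is "scene" or "side" or "wrist"; returns a dict with "image" (480x640x3 uint8, red, green, blue), "fx", "fy", "cx", "cy" (pixels), "R" (3x3) and "t" (3): a world point X has camera coordinates R X + t. Camera axes: x right, y down, z forward; pixel columns grow to the right and rows downward; lengths in m; the calibration is good to about 2 mm. A picture is of the moment at which its call begins. There is no depth.
A pose or a line that the arm cannot do raises env.IKError and nothing moves.
- workorder.job_done(): hands the job in; it is judged then, once.
The state is a dict: "time": time; "q": joint angles; "joint_vel": joint speeds; "tau": joint torques, N m; "ee_pos": TCP position; "tcp_rot": TCP orientation; "wrist_force": force on the tool from outside, world axes, zero at the start; "torque": the same for the moment, N m; "finger_gap": opening from 0.0 (shut) to 1.0 (fully open); "grasp_force": force on a finger pad.
Only numpy, scipy, OpenCV 4.12 (cv2) and the standard library are available. Lean on these libraries where they do the work, as an engineer would, in place of code of your own. Each camera call takes 0.05 s, during which the arm holds its last target. There are 200 camera calls.

## Working session

There is one attempt and no reset: what is moved stays moved. The work goes in short steps, each a Python script; the robot and the scene stay as the last script left them, time stands still between calls to the robot, and variables do not carry over. Pictures are saved under pics/ and viewed, at most 10 in all, crops included, and the job is handed in when it is done.

```bash
ls; mkdir -p pics; python3 - <<'E'
from workcell import env, eoat, solver, telemetry, optics, workorder
import cv2,pickle,numpy as np
d={}
for n in("scene","side","wrist"):
    c=optics.read_camera(n);d[n]=c
    cv2.imwrite(f"pics/{n}0.png",c["image"][:,:,::-1])
    print(n,c["fx"],c["cx"],c["cy"],(-c["R"].T@c["t"]).round(3),c["R"][2].round(2))
pickle.dump(d,open("d0.pkl","wb"))
s=telemetry.observe();print(s,env.nose_length)
E
```

```text
pics
scene 556.9264735597474 321.4220857994556 234.36896046627461 [ 1.163 -0.855  0.774] [-0.49  0.64 -0.59]
side 537.2288556670323 326.46599377238437 229.60939872819804 [-0.221  0.924  0.861] [ 0.53 -0.67 -0.53]
wrist 345.0172073540545 319.4207068081881 233.19750356042601 [ 0.208 -0.487  0.372] [-0.26 -0.07 -0.96]
{'time': 0.15, 'q': array([-8.26213402e+01,  1.96272048e+01,  8.73609965e+01,  1.55509531e-03,
        7.30754152e+01, -8.36602930e+00]), 'joint_vel': array([-0.02632367, -0.06422502, -0.1869314 ,  0.04431878, -0.02303772,
        0.03838304]), 'tau': array([ 1.38549422e-03, -4.33906460e+01, -2.46146339e+01, -1.80286866e-04,
        5.63453315e-03,  1.52776641e-05]), 'ee_pos': array([ 0.14244804, -0.50504317,  0.24980847]), 'tcp_rot': array([-1.79937277e+02, -1.07273921e-02,  1.57442297e+01]), 'wrist_force': array([-0.24907749,  0.05764937, -0.01338192]), 'torque': array([ 0.01114656, -0.0474345 ,  0.00996969]), 'grasp_force': 0.0, 'finger_gap': 0.9986703067740922} 0.019
```

View pics/scene0.png

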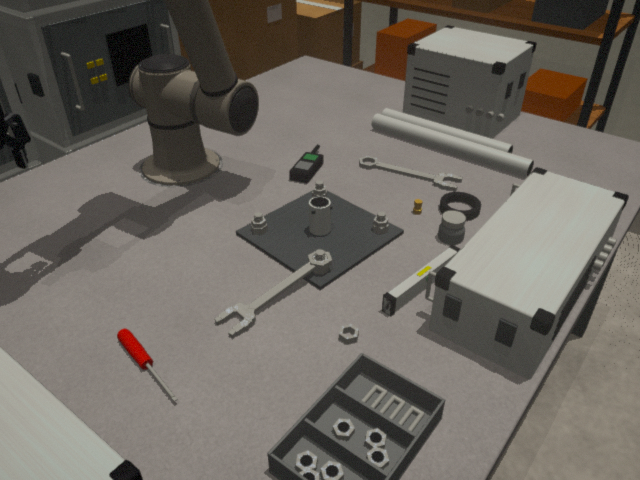

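View pics/side0.png

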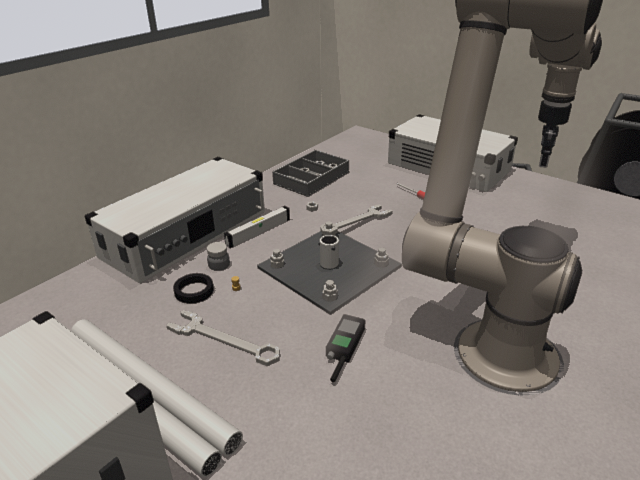

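The scene view shows the plate with corners near (238,232), (308,191), (402,232) and (321,285). The job stud with its ring is at (320,258), and that spanner's open end is at (235,320). The loose spanner's ring is at (368,162) and its jaw at (450,182). In the side view the loose spanner runs from its ring at (267,354) to its jaw at (185,323), with the tubes beside it.

```bash
cat > h.py <<'E'
import numpy as np,cv2,pickle
def ray(c,px):
    o=-c["R"].T@c["t"]; d=c["R"].T@np.array([(px[0]-c["cx"])/c["fx"],(px[1]-c["cy"])/c["fy"],1]); return o,d
def onz(c,px,z):
    o,d=ray(c,px); return o+d*(z-o[2])/d[2]
def proj(c,X):
    p=c["R"]@np.asarray(X,float)+c["t"]; return np.array([c["fx"]*p[0]/p[2]+c["cx"],c["fy"]*p[1]/p[2]+c["cy"]])
E
python3 - <<'E'
from h import *
d=pickle.load(open("d0.pkl","rb"))
for n,seed in(("scene",(350,235)),("side",(310,285))):
    c=d[n]; hsv=cv2.cvtColor(c["image"],cv2.COLOR_RGB2HSV)
    g=cv2.cvtColor(c["image"],cv2.COLOR_RGB2GRAY)
    print(n,g[seed[1],seed[0]])
    m=(abs(g.astype(int)-int(g[seed[1],seed[0]]))<22).astype(np.uint8)
    m=cv2.morphologyEx(m,cv2.MORPH_OPEN,np.ones((3,3)))
    _,l=cv2.connectedComponents(m); k=(l==l[seed[1],seed[0]]).astype(np.uint8)
    ct=max(cv2.findContours(k,0,2)[0],key=cv2.contourArea)
    h=cv2.convexHull(ct); q=cv2.approxPolyDP(h,8,True)[:,0]
    P=np.array([onz(c,p,.012) for p in q]);print(q.tolist(),P.round(4).tolist(),np.linalg.norm(P-np.roll(P,1,0),axis=1).round(3),P.mean(0).round(4))
for n,pts in(("scene",dict(ring=(368,162,.006),jaw=(450,182,.006),stud=(320,254,.058),open=(235,320,.007))),("side",dict(ring=(267,354,.006),jaw=(185,323,.006),sock=(330,238,.09)))):
    for k,v in pts.items(): print(n,k,onz(d[n],v[:2],v[2]).round(4))
E
```

```text
scene 74
[[401, 229], [322, 285], [237, 232], [313, 190]] [[0.6614, 0.1002, 0.012], [0.6353, -0.1698, 0.012], [0.3648, -0.1434, 0.012], [0.3897, 0.1105, 0.012]] [0.272 0.271 0.272 0.255] [ 0.5128 -0.0256  0.012 ]
side 80
[[400, 264], [332, 311], [259, 266], [320, 231], [387, 213]] [[0.3583, -0.1345, 0.012], [0.3875, 0.132, 0.012], [0.6583, 0.1033, 0.012], [0.6374, -0.137, 0.012], [0.5351, -0.3482, 0.012]] [0.277 0.268 0.272 0.241 0.235] [ 0.5153 -0.0769  0.012 ]
scene ring [0.4136 0.3318 0.006 ]
scene jaw [0.6492 0.3739 0.006 ]
scene stud [ 0.6047 -0.1369  0.058 ]
scene open [ 0.561  -0.3482  0.007 ]
side ring [0.4184 0.328  0.006 ]
side jaw [0.6433 0.3713 0.006 ]
side sock [ 0.5155 -0.0279  0.09  ]
```

```bash
python3 - <<'E'
import cv2,numpy as np
a=cv2.imread("pics/scene0.png")[140:340,210:480]; b=cv2.imread("pics/side0.png")[190:380,150:420]
a=cv2.resize(a,(540*800//1090,400*800//1090),interpolation=2)
cv2.imwrite("pics/c1.png",np.hstack([cv2.resize(cv2.imread("pics/scene0.png")[140:340,210:480],(400,296),interpolation=2),cv2.resize(b,(400,296),interpolation=2)]))
E
```

```text
(no output)
```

Plate yaw is about -5.6°, with its centre near (0.513,-0.024). The sizes check out. I'll take close wrist looks over the stud and then over the loose spanner.

```bash
python3 - <<'E'
from workcell import env, eoat, solver, telemetry, optics, workorder
import cv2,pickle,numpy as np
d={}
for n,p,y in(("w1",[.52,-.07,.22],-35),("w2",[.50,.345,.22],10.5)):
    env.move_to(p,[180,0,y]); c=optics.read_camera("wrist"); d[n]=c
    print(telemetry.observe()["time"],telemetry.observe()["q"].round(0))
pickle.dump(d,open("d1.pkl","wb"))
cv2.imwrite("pics/w.png",cv2.resize(np.vstack([d["w1"]["image"],d["w2"]["image"]])[:,:,::-1],(400,600),interpolation=3))
cv2.imwrite("pics/w1.png",d["w1"]["image"][:,:,::-1])
cv2.imwrite("pics/w2.png",d["w2"]["image"][:,:,::-1])
E
```

```text
2.275 [-16.  21.  90.  -0.  69. 109.]
3.8583 [ 27.  30.  76.  -0.  74. 107.]
```

View pics/w1.png

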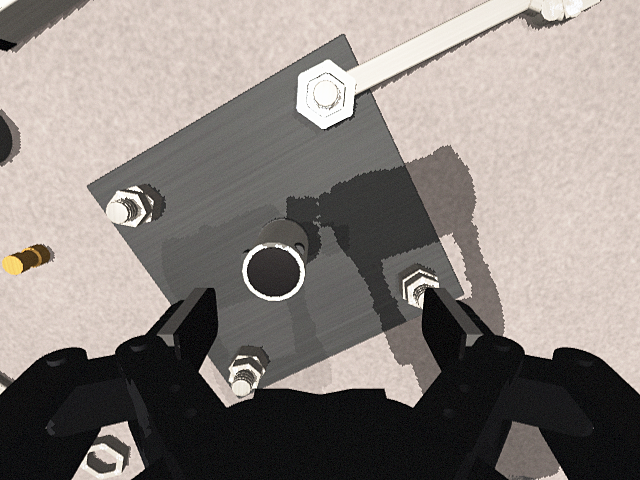

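View pics/w2.png

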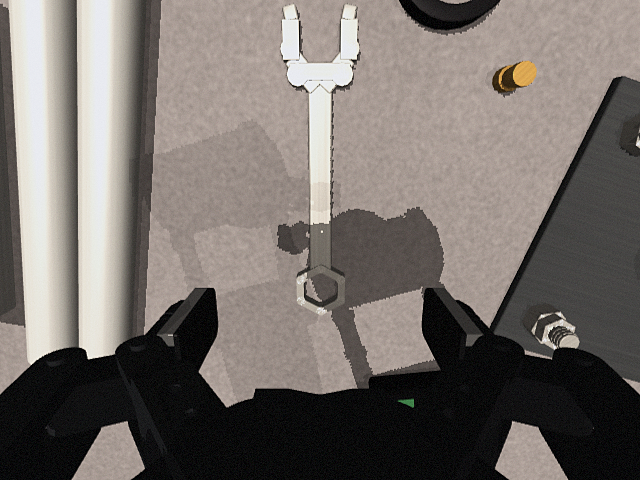

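w1 shows the job stud top at (327,94), the socket rim centre at (274,271), another stud top at (123,212), and plate corners at (344,35) and (88,186). In w2 the spanner's ring is at (321,290), its handle runs up column 320, the prong tips are at (291,8) and (350,8), and the jaw floor is near row 62.

```bash
python3 - <<'E'
from h import *
d=pickle.load(open("d1.pkl","rb"));a=d["w1"];b=d["w2"]
S=onz(a,(327,94),.058);K=onz(a,(274,271),.09);T=onz(a,(123,212),.058);U=onz(a,(240,385),.058)
print("stud",S,"sock",K,"T",T,"U",U)
for p in((344,35),(88,186)):print("corner",onz(a,p,.012))
print("dist S-T",np.linalg.norm(S-T),"T-U",np.linalg.norm(T-U),"diag S-U",np.linalg.norm(S-U),"mid",(S+U)/2)
v=T-S;print("plate yaw",np.degrees(np.arctan2(v[1],v[0]))-90, "diag yaw",np.degrees(np.arctan2(*(U-S)[1::-1]))-135)
# spanner: bright handle edges by row
g=cv2.cvtColor(b["image"],cv2.COLOR_RGB2GRAY)
m=(g[:,:]>175).astype(np.uint8)
rows=range(110,205,5);mid=[]
for r in rows:
    x=np.where(m[r,290:350])[0]+290
    mid.append(((x.min()+x.max())/2,r,x.max()-x.min()+1))
print(mid[::4])
P=np.array([onz(b,q[:2],.0115)[:2] for q in mid])
vx,vy,x0,y0=cv2.fitLine(P.astype(np.float32),cv2.DIST_L2,0,0,0).ravel();print("yaw",np.degrees(np.arctan2(vy,vx)))
for n,p,z in(("ring",(321,290),.013),("tipL",(291,6),.013),("tipR",(350,6),.013),("floor",(320,63),.013),("jawbackL",(320,88),.013)):print(n,onz(b,p,z))
x=np.where(m[20,270:370])[0]+270;print("prong row20",x.min(),x.max(), [i for i in range(271,370) if m[20,i]!=m[20,i-1]])
w=m[:,318:323].sum(1);print("col 320 bright rows",[i for i in range(1,300) if (w[i]>2)!=(w[i-1]>2)])
print("line pt",x0,y0,vx,vy)
E
```

```text
stud [ 0.59831977 -0.13241003  0.058     ] sock [ 0.51317033 -0.022107    0.09      ] T [0.62077742 0.06112893 0.058     ] U [0.42891113 0.08838199 0.058     ]
corner [ 0.63234414 -0.17478306  0.012     ]
corner [0.6659105 0.0984846 0.012    ]
dist S-T 0.19483755833833585 T-U 0.19379215422710855 diag S-U 0.278295525371246 mid [ 0.51361545 -0.02201402  0.058     ]
plate yaw -6.618820141367806 diag yaw -7.501802997573748
[(np.float64(319.5), 110, np.int64(22)), (np.float64(319.5), 130, np.int64(22)), (np.float64(320.0), 150, np.int64(21)), (np.float64(319.5), 170, np.int64(20)), (np.float64(319.5), 190, np.int64(20))]
yaw 10.433768
ring [0.41700508 0.32729225 0.013     ]
tipL [0.66703756 0.39899309 0.013     ]
tipR [0.67591808 0.3503962  0.013     ]
floor [0.62857071 0.3672314  0.013     ]
jawbackL [0.60866709 0.36357344 0.013     ]
prong row20 282 357 [282, 299, 341, 358]
col 320 bright rows [63, 223]
line pt 0.5509284 0.35333794 0.9834649 0.1810988
```

```bash
cat >> h.py <<'E'
S=np.array([.600,-.133]); YAW=-36.5   # stud, spanner yaw on nut
def u(y): return np.array([np.cos(np.radians(y)),np.sin(np.radians(y))])
GX=.050  # grip point along spanner x
def tcp(jawxy,yaw,z): return [*(np.asarray(jawxy)-(.120-GX)*u(yaw)),z]
E
python3 - <<'E'
from h import *
from workcell import env, eoat, solver, telemetry, optics, workorder
y=10.45; O=np.array([.5322,.3497]); g=O+GX*u(y)
env.move_to([*g,.10],[180,5,y]); env.move_l([*g,.0225],max_force=15)
s=telemetry.observe();print(s["ee_pos"],s["wrist_force"].round(1))
eoat.gripper_to(0.0,90)
s=telemetry.observe();print(s["finger_gap"],s["grasp_force"],s["wrist_force"].round(1))
env.move_l([*g,.20])
J=S-.075*u(YAW)
env.move_to(tcp(J,YAW,.20),[180,5,YAW]); env.move_l(tcp(J,YAW,.11))
s=telemetry.observe();print(s["time"],s["ee_pos"],s["finger_gap"],s["wrist_force"].round(1))
c=optics.read_camera("wrist");pickle.dump(c,open("d2.pkl","wb"));cv2.imwrite("pics/w3.png",c["image"][:,:,::-1])
E
```

```text
[0.58197956 0.35933711 0.02434543] [-0.2 -0.3  0. ]
0.22153445429014076 88.79930377006531 [-1.1 -1.2  5. ]
9.4 [ 0.48344332 -0.04611378  0.10992148] 0.21599076404628606 [-1.2  1.7 -1.3]
```

View pics/w3.png

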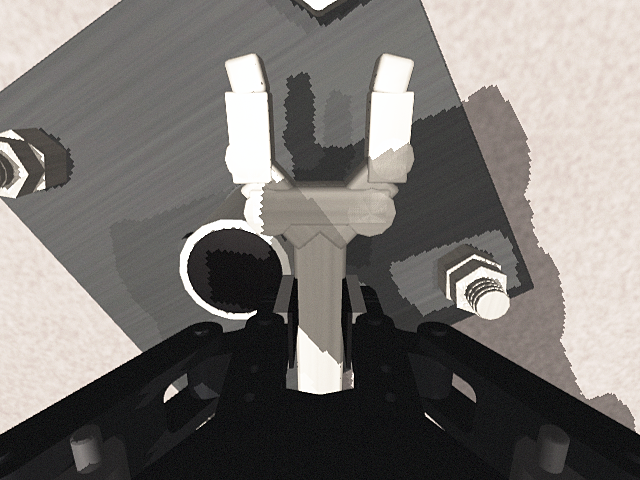

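The spanner is held straight: the jaw's inner edges are at columns 272 and 367 (mid 319.5) and the floor is near row 185. The job nut is just off the top of the picture, so I'll back off for one look and check the held jaw by projection.

```bash
python3 - <<'E'
from h import *
from workcell import env, eoat, solver, telemetry, optics, workorder
c=pickle.load(open("d2.pkl","rb"))
J=S-.075*u(YAW);n=np.array([-u(YAW)[1],u(YAW)[0]])
z0=.10992-.0243
for nm,dx,dy,dz in(("tipL in",22,19.6,13),("tipR in",22,-19.6,13),("floor",-22,0,13),("innerL mid",0,17.6,13),("outL",10,32.5,13)):
    print(nm,proj(c,[*(J+dx/1e3*u(YAW)+dy/1e3*n),z0+dz/1e3]).round(0))
J=S-.135*u(YAW)
env.move_l(tcp(J,YAW,.14)); c=optics.read_camera("wrist");pickle.dump(c,open("d3.pkl","wb"));cv2.imwrite("pics/w4.png",c["image"][:,:,::-1])
print(telemetry.observe()["time"],telemetry.observe()["ee_pos"])
E
```

```text
tipL in [262.  59.]
tipR in [381.  59.]
floor [321. 190.]
innerL mid [271. 129.]
outL [227.  98.]
10.1 [ 0.43610988 -0.01149812  0.13995204]
```

View pics/w4.png

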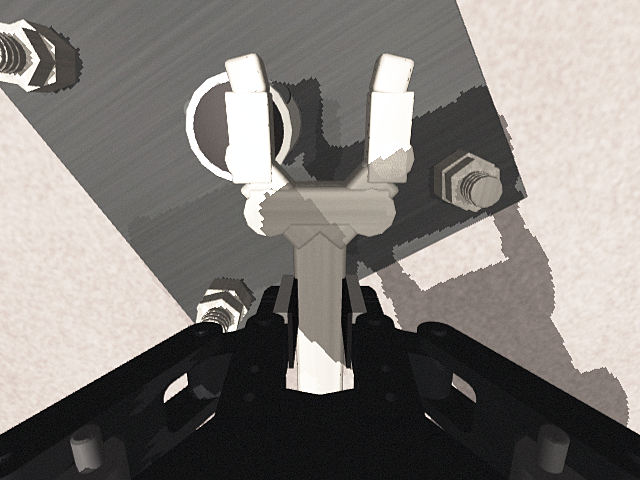

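That backed off the wrong way, but the held jaw matches the projection to about 1.5 mm. I'll now hover the jaw straight over the stud.

```bash
python3 - <<'E'
from h import *
from workcell import env, eoat, solver, telemetry, optics, workorder
env.move_l(tcp(S,YAW,.16)); c=optics.read_camera("wrist");pickle.dump(c,open("d4.pkl","wb"));cv2.imwrite("pics/w5.png",c["image"][:,:,::-1])
print(telemetry.observe()["time"],telemetry.observe()["ee_pos"],"exp stud px",proj(c,[*S,.058]))
E
```

```text
11.2083 [ 0.54301133 -0.09087182  0.15970041] exp stud px [319.4404902 117.0483461]
```

View pics/w5.png

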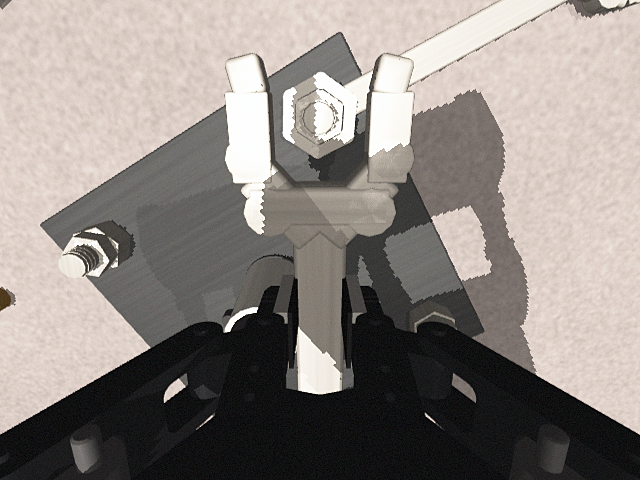

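The stud top at (319,118) matches the expected (319.4,117), so the stud position is right. However, backed off 55 mm, a grip at x=+50 would put the gripper into the socket. I'll set the spanner back down and regrip it near the ring end, leaning 20° away from the socket.

```bash
python3 - <<'E'
from h import *
import h
from workcell import env, eoat, solver, telemetry, optics, workorder
c=pickle.load(open("d4.pkl","rb"))
a,b=onz(c,(340,32),.012),onz(c,(41,225),.012);v=b-a;py=np.degrees(np.arctan2(v[1],v[0]))-90
print("plate yaw",py,"len",np.linalg.norm(v),"=> spanner yaw",py-29.6)
y=10.45;O=np.array([.5322,.3497]);G2=-.073
for nm,p,r in(("pick",[*(O+G2*u(y)),.024],[180,-20,y]),("pickhi",[*(O+G2*u(y)),.16],[180,-20,y]),("back",[*(S-(.175-G2-.0)*u(YAW)+0*u(YAW)+.0),.1],[180,-20,YAW]),("retr",[*(S-(.055+.12-G2)*u(YAW)),.036],[180,-20,YAW]),("seat",[*(S-(.12-G2)*u(YAW)),.036],[180,-20,YAW])):
    q=solver.inverse_kinematics(p,r);print(nm,np.round(p,3),None if q is None else np.round(q,0))
g=O+GX*u(y)
env.move_l(tcp(S,YAW,.20)); env.move_to([*g,.15],[180,5,y]); env.move_l([*g,.0255]); env.move_l([*g,.0235],max_force=8,max_speed=.03)
eoat.gripper_to(.6); env.move_l([*g,.10])
print(telemetry.observe()["time"])
c=optics.read_camera("wrist");pickle.dump(c,open("d5.pkl","wb"))
E
```

```text
plate yaw -6.7382852862777725 len 0.275761925810571 => spanner yaw -36.338285286277774
pick [0.46  0.336 0.024] [ 32.  35. 109. -24.  18. 133.]
pickhi [0.46  0.336 0.16 ] [ 32.  22. 103. -12.  37. 120.]
back [0.401 0.015 0.1  ] [ -0.  15. 129. -32.  23. 154.]
retr [0.401 0.015 0.036] None
seat [ 0.445 -0.018  0.036] None
15.6
```

The far-side lean is out of reach. Gripping close to the jaw at x=67 and leaning 12° toward the stud clears the socket both backed off 42 mm and seated, so I'll use that.

```bash
sed -i 's/^GX=.*/GX=.067/; s/YAW=-36.5/YAW=-35.4/' h.py; python3 - <<'E'
from h import *
from workcell import env, eoat, solver, telemetry, optics, workorder
y=10.45;O=np.array([.5322,.3497]);g=O+GX*u(y)
def show(t):
    s=telemetry.observe();print(t,round(s["time"],2),s["ee_pos"].round(4),s["wrist_force"].round(1),s["torque"].round(2),round(s["finger_gap"],3));return s
for k,z in((.042,.036),(0,.036)): print(solver.inverse_kinematics(tcp(S-k*u(YAW),YAW,z),[180,12,YAW]).round(0))
env.move_to([*g,.09],[180,12,y]); env.move_l([*g,.0225],max_force=15); s=show("down"); zg=s["ee_pos"][2]
eoat.gripper_to(0.0,110); show("grip")
env.move_l([*g,.18])
J=S-.042*u(YAW)
env.move_to(tcp(J,YAW,.18),[180,12,YAW]); env.move_l(tcp(J,YAW,.08)); s=show("above")
c=optics.read_camera("wrist");pickle.dump(c,open("d6.pkl","wb"));cv2.imwrite("pics/w6.png",c["image"][:,:,::-1])
n=np.array([-u(YAW)[1],u(YAW)[0]])
for nm,dx,dy in(("tipL in",22,19.6),("tipR in",22,-19.6),("floor",-22,0),("mid",0,17.6)):
    print(nm,proj(c,[*(J+dx/1e3*u(YAW)+dy/1e3*n),s["ee_pos"][2]-zg+.013]).round(0))
print("stud",proj(c,[*S,.058]))
E
```

```text
[-19.  40.  92.   4.  60. 104.]
[-20.  43.  85.   4.  64. 104.]
down 16.56 [0.5982 0.3622 0.0235] [0.4 0.7 0.5] [ 0.04 -0.15 -0.  ] 0.601
grip 16.96 [0.5989 0.3622 0.0246] [-0.5 -0.7  5.9] [-0.12  0.18  0.05] 0.209
above 20.61 [ 0.5232 -0.0779  0.0807] [-0.1  0.  -2.1] [-0.23 -0.29 -0.06] 0.206
tipL in [260. 115.]
tipR in [382. 116.]
floor [321. 236.]
mid [271. 181.]
stud [320.95919594  45.52959631]
```

View pics/w6.png

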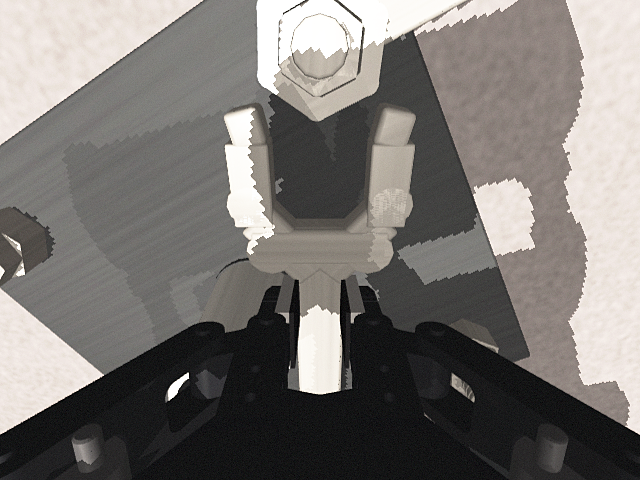

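The stud at (320,45) is as predicted. The jaw tips at row 106 and floor at row 228 put the jaw about 2–3 mm further forward than I assumed. I'll allow for that, then descend and slide on.

```bash
cat > m.py <<'E'
from h import *
from workcell import env, eoat, solver, telemetry, optics, workorder
def show(t):
    s=telemetry.observe();print(t,round(s["time"],2),s["ee_pos"].round(4),s["wrist_force"].round(1),s["torque"].round(2),round(s["finger_gap"],3),flush=True);return s
E
python3 - <<'E'
from m import *
J=lambda k,z: tcp(S-k*u(YAW),YAW,z)
env.move_l(J(.0435,.08)); 
r=env.move_l(J(.0435,.040),max_force=12); s=show(("desc",r))
if not r:
    r=env.move_l(J(.0435,.034),max_speed=.02,max_force=6); s=show(("touch",r)); z=s["ee_pos"][2]
    for k in(.030,.020,.010,.0025):
        r=env.move_l(J(k,z),max_speed=.04,max_force=15); s=show((k,r))
        if r: break
c=optics.read_camera("wrist");pickle.dump(c,open("d7.pkl","wb"));cv2.imwrite("pics/w7.png",c["image"][:,:,::-1])
E
```

```text
('desc', False) 21.32 [ 0.5212 -0.0771  0.04  ] [-0.7 -0.7 -3.8] [-0.22 -0.41 -0.  ] 0.207
('touch', True) 21.62 [ 0.5222 -0.0774  0.0366] [ 0.3 -0.7  4.5] [0.   0.08 0.03] 0.202
(0.03, False) 22.12 [ 0.5329 -0.0853  0.0366] [1.2 0.3 0.1] [-0.24 -0.32 -0.03] 0.203
(0.02, False) 22.52 [ 0.5411 -0.0911  0.0366] [-0.4  0.6 -0.7] [-0.11 -0.13  0.02] 0.21
(0.01, False) 22.92 [ 0.5491 -0.0968  0.0366] [-0.2  0.1  0.2] [ 0.06 -0.17  0.06] 0.212
(0.0025, False) 23.26 [ 0.5549 -0.1009  0.0366] [-0.8  1.   0.8] [0.17 0.08 0.08] 0.207
```

View pics/w7.png

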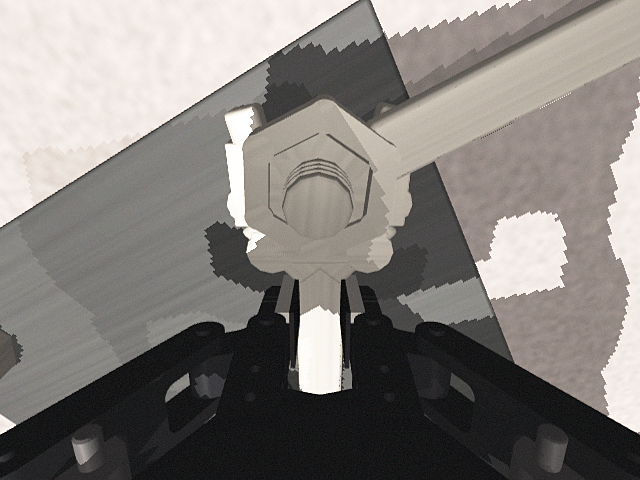

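The jaw slid on without resistance: the nut sits between the prongs under the ring at (318,180), and the ring spanner's handle runs off toward the upper right. I'll release, retreat, and get the ring handle's direction and the spare nut's position from stored images.

```bash
python3 - <<'E'
from m import *
eoat.gripper_to(.42); show("open")
s=telemetry.observe(); p=s["ee_pos"]
env.move_l([p[0],p[1],.16]); show("up")
d=pickle.load(open("d1.pkl","rb"))["w1"]; g=cv2.cvtColor(d["image"],cv2.COLOR_RGB2GRAY)
P=[]
for col in range(390,510,6):
    y=np.where(g[:110,col]>205)[0]
    # longest run
    runs=np.split(y,np.where(np.diff(y)>1)[0]+1); r=max(runs,key=len); e=((r[0]+r[-1])/2)
    z=.03
    for _ in range(4):
        X=onz(d,(col,e),z); z=.028-.123*(np.linalg.norm(X[:2]-S)-.115)
    P.append([*X[:2],z,len(r)])
P=np.array(P);vx,vy,x0,y0=cv2.fitLine(P[:,:2].astype(np.float32),cv2.DIST_HUBER,0,.001,.001).ravel()
w=np.array([vx,vy])*np.sign(-vy); q=np.array([x0,y0])-S
print("theta fit",np.degrees(np.arctan2(w[1],w[0])),"from stud",np.degrees(np.arctan2(P[:,1].mean()-S[1],P[:,0].mean()-S[0])),"offset",q[0]*w[1]-q[1]*w[0],P[::5])
sc=pickle.load(open("d0.pkl","rb"))["scene"]
print("spare nut",onz(sc,(348,333),.008),"open end",onz(sc,(240,318),.007),"driver tip",onz(sc,(175,401),.005))
E
```

```text
open 23.62 [ 0.5549 -0.101   0.0366] [-0.5  0.3  0.8] [-0.08 -0.03  0.01] 0.421
up 24.6 [ 0.5544 -0.1009  0.1591] [-0.   0.1  0.2] [-0.06 -0.07 -0.03] 0.422
theta fit -115.2531 from stud -105.30379536303452 offset -0.019115695665598998 [[ 5.90364189e-01 -1.89690320e-01  3.50720816e-02  2.60000000e+01]
 [ 6.05616755e-01 -2.28387308e-01  3.03920385e-02  3.30000000e+01]
 [ 5.81591324e-01 -2.43043159e-01  2.84216082e-02  2.60000000e+01]
 [ 5.76885466e-01 -2.69540144e-01  2.51116126e-02  2.70000000e+01]]
spare nut [ 0.75393218 -0.24384204  0.008     ] open end [ 0.56485574 -0.33838108  0.007     ] driver tip [ 0.61418867 -0.54221514  0.005     ]
```

Cleaner points put the ring handle at -99.7°, and the path is free. I'll sweep it clockwise with shut fingers at 172 mm, watching the force.

```bash
cat > push.py <<'E'
from m import *
R=.172
def pose(f,z=.026): return [*(S+R*u(f)+.021*u(f+90)),z],[180,0,f+90]
def F(f,b): return float((telemetry.observe()["wrist_force"][:2]-b)@u(f+90))
E
python3 - <<'E'
from push import *
eoat.gripper_to(0.0,60)
f=-99.7+7
env.move_to(*pose(f,.12)); r=env.move_l(pose(f)[0],max_force=10); s=show(("down",r)); b=s["wrist_force"][:2]
if r: raise SystemExit
log=[];x=0
while f>-150 and x<8.4:
    st=3 if (f>-128 and x<2.5) else (1 if x<3.2 else .25)
    f-=st; p,o=pose(f)
    h=env.move_l(p,o,max_speed=.06 if st==3 else .03 if st==1 else .015,max_force=4)
    x=F(f,b); log.append((round(f,2),round(x,1),int(h)))
    if h: # resume from where it stopped
        q=telemetry.observe()["ee_pos"][:2]-S-.021*u(f+90); f=float(np.degrees(np.arctan2(q[1],q[0])))
print(log); show("end"); np.savez("b.npz",b=b,f=f)
for i in range(4): env.pause(.15); print(F(f,b))
c=optics.read_camera("wrist");pickle.dump(c,open("d8.pkl","wb"))
for n in("side","scene"): cv2.imwrite(f"pics/{n}8.png",optics.read_camera(n)["image"][:,:,::-1])
E
```

```text
('down', False) 26.68 [ 0.6136 -0.3058  0.0271] [ 0.8 -1.2 -0.1] [-0.03 -0.01 -0.02] 0.002
[(-95.7, -0.0, 0), (-98.7, -1.3, 0), (-101.7, -1.3, 0), (-104.7, -1.3, 0), (-107.7, -1.0, 0), (-110.7, -0.7, 0), (-113.7, -0.5, 0), (-116.7, -1.0, 0), (-119.7, -0.9, 0), (-122.7, -1.5, 0), (-125.7, -1.5, 0), (-128.7, -0.8, 0), (-129.7, -1.0, 0), (-130.7, 0.0, 0), (-131.7, -0.7, 0), (-132.7, -1.7, 0), (-133.7, -0.4, 0), (-134.7, -1.3, 0), (-135.7, -1.8, 0), (-136.7, -1.1, 0), (-137.7, -1.3, 0), (-138.7, -1.7, 0), (-139.7, 0.6, 0), (-140.7, 0.5, 0), (-141.7, -0.4, 0), (-142.7, -0.3, 0), (-143.7, -0.4, 0), (-144.7, 0.4, 0), (-145.7, 2.0, 0), (-146.7, 2.1, 0), (-147.7, 2.1, 0), (-148.7, 1.8, 0), (-149.7, 3.9, 0), (-149.95, 3.7, 0), (-150.2, 4.1, 0)]
end 36.03 [ 0.4615 -0.2372  0.0261] [ 2.2 -5.1 -1.1] [-0.89 -0.34  0.03] 0.001
4.507190776725327
4.574736990527271
4.15561752388446
4.103611173049918
```

Contact came at about -140° and the load began to rise at -149.7°. My baseline was about 1.4 N off from a transient: the free-sweep raw readings were about 0.4 N. Using raw force, the pull is now 5.5 N (0.95 N m), so I'll continue gently.

```bash
python3 - <<'E'
from push import *
f=float(np.load("b.npz")["f"])
def m(f): 
    v=[]
    for _ in range(3): env.pause(.03); v.append(F(f,0))
    return np.mean(v)
x=m(f);log=[round(x,1)]
while f>-153 and x<8.5:
    f-=.2; p,o=pose(f); env.move_l(p,o,max_speed=.015,max_force=5); x=m(f); log.append((round(f,2),round(x,1)))
print(log); v=[]
for i in range(8): env.pause(.1); v.append(round(m(f),1))
print(v); show("end"); np.savez("b.npz",f=f)
cv2.imwrite("pics/v.png",np.hstack([cv2.resize(optics.read_camera("side")["image"][200:350,230:430,::-1],(400,300)),cv2.resize(optics.read_camera("scene")["image"][180:330,210:410,::-1],(400,300))]))
E
```

```text
[np.float64(5.5), (-150.4, np.float64(5.6)), (-150.6, np.float64(6.6)), (-150.8, np.float64(6.2)), (-151.0, np.float64(6.4)), (-151.2, np.float64(6.9)), (-151.4, np.float64(6.7)), (-151.6, np.float64(6.9)), (-151.8, np.float64(7.6)), (-152.0, np.float64(8.1)), (-152.2, np.float64(8.3)), (-152.4, np.float64(8.4)), (-152.6, np.float64(7.2)), (-152.8, np.float64(7.6)), (-153.0, np.float64(8.0)), (-153.2, np.float64(8.9))]
[np.float64(8.0), np.float64(8.7), np.float64(8.1), np.float64(8.0), np.float64(8.0), np.float64(8.4), np.float64(8.6), np.float64(8.0)]
end 43.73 [ 0.4567 -0.2305  0.0263] [ 2.3 -7.8 -1.7] [-1.36 -0.38  0.03] 0.004
```

View pics/v.png

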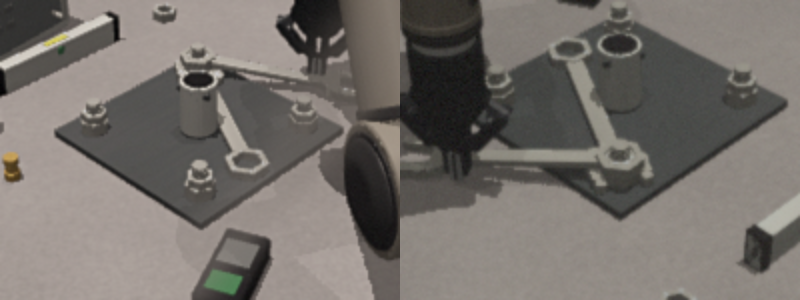

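The picture shows the holding spanner's handle bearing on the socket and the fingers on the ring handle. The pull has held at about 8.2 N at 173 mm (1.4 N m) for a second. I'll let go and hand in.

```bash
python3 - <<'E'
from push import *
f=float(np.load("b.npz")["f"])
for k,v in((1.5,.02),(9,.06)): env.move_l(*pose(f+k),max_speed=v)
s=show("off"); p=s["ee_pos"]; env.move_l([p[0],p[1],.16]); env.pause(.3); show("up")
print(workorder.job_done())
E
```

```text
off 44.73 [ 0.4719 -0.2496  0.0256] [-0.4 -0.2  0.1] [-0.02 -0.   -0.  ] 0.001
up 46.08 [ 0.4718 -0.2495  0.1594] [0.4 0.1 0.2] [-0.01  0.03  0.02] 0.001
the job is handed in; nothing more can be done
None
```

I handed the job in at about 46 s, with the jam nut nipped up against the held lower nut at about 1.4 N m for around a second and both spanners let go; no verdict came back, and the lower nut's turn (about 0.17 rad at first bearing, limit 0.25) is only estimated from the ring spanner's swing.

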